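Zero the bench dial gauge against a straightedge

ROBOT

A 6-joint arm with a two-finger parallel gripper is mounted at the origin on the work surface. World frame = base frame: x ahead of the robot, y to its left, z up, the work surface at z = 0. Lengths are in mm, angles in rad, forces in N, time in s.
With the tool pointing down it reaches from about 350 to 975 mm from the base axis. Payload 17.4 kg.
Tool frame: the origin (TCP) lies on the centre line of the jaws, within the pads' length; the fingertips stand tcp_to_tips ahead of it and the grasp point (between the pads) lies 11 mm behind it (tcp_to_tips is the distance from the TCP to the fingertips, in mm); z points along the fingers, y is the line along which they close (so a half turn about z gives the same grasp; the last joint's range is limited). The gripper opens to 85 mm and grips with 20 to 120 N. Pads are 22 mm wide; open, the fingers measure 114 mm over their backs; the gripper's body (76 mm by 85 mm) begins 54 mm behind the grasp point. The pads swing forward as they close: fully open they stand 13 mm farther back than shut.
Start: joints at [1.079, 0.116, 1.442, -0, 1.584, -0.038], TCP at [295.918, 606.684, 239.303] pointing down, gripper open.
Joint ranges: [-2.83, 2.83], [-0.83, 2.19], [0.07, 2.5], [-1.14, 4.28], [0.01, 3], [-2.97, 2.97]. Speed limits (rad/s): [1.89, 1.89, 2.22, 3.14, 3.14, 3.14].

INTERFACE

Orientations are given as [roll, pitch, yaw] about the fixed x, y, z axes, in that order (R = Rz(yaw) Ry(pitch) Rx(roll)).
In Python, from workcell import read_state, get_image, camera_info, sign_off, tcp_to_tips gives the robot as it stands.
- The arm moves only by the tool servo_tool, never from a script. Its argument "targets" is a list of rows, each a list of 3 entries, a list of its own where there are three numbers: the closure, from -1 (fully open) to 1 (shut), then the shift along the tool's x, y, z in cm, then the turn about the tool's z in rad. A call has 1 to 5 rows; each row is the pose to reach, as a shift and turn from the pose commanded when the call began, along the tool's axes at that moment; what a row does not reach only later rows make up. A row lasts 1/8 s, in which the tool goes at most 62.5 mm and 10.7 degrees, less where a joint would pass 70% of its speed; a pose out of reach is approached as far as the arm can. A call with a gripper value outside its range is refused whole. The fingers move at their own pace and stop on an object; "newtons" is the grip in N (left out, the last holds). Time passes only in rows, so rows that repeat a pose let the fingers close. It gives the time, the measured TCP pose, the force, the opening and the grip force at its end, in the units of the state.
- read_state(): the state, without advancing time (a new reading comes with each control period).
- get_image(name): name is "scene" or "top"; returns the picture (400x640x3 uint8, blue, green, red); there is no depth.
- camera_info(name): a dict with "fov_y" (degrees; the focal length in pixels is half the picture's height over the tangent of half this angle, whatever the lens; pixels are square), "cx", "cy" (the principal point, pixels), "rvec" (rotation vector, rad) and "tvec" (3), from world to camera coordinates, as OpenCV has them. Camera axes: x right, y down, z forward; pixel columns grow to the right and rows downward; lengths in mm; the calibration is good to about 2 mm. A picture is of the moment at which its call begins. camera_info takes no time and is no camera call.
- sign_off(): hands the job in; it is judged then, once.
The state is a dict: "time": time; "qpos": joint angles; "qd": joint speeds; "joint_torque": joint torques, N m; "tcp_pos": TCP position; "tcp_rot": TCP orientation; "ft_force": force on the tool from outside, world axes, zero at the start; "ft_torque": the same for the moment, N m; "opening": finger opening in mm; "finger_force": force on a finger pad.
Only numpy, scipy, OpenCV 4.12 (cv2) and the standard library are available. Lean on these libraries where they do the work, as an engineer would, in place of code of your own. Each camera call takes 0.05 s, during which the arm holds its last target. There are 200 camera calls.

TASK

Lay the metal straightedge flat on the bench, rib up, flush along the front edge of the dial gauge's plate and about centred on the plunger, so that it pushes the plunger fully in and stays there when let go. Then, with the straightedge left in place, turn the gauge's dial by its round knob until the zero wedge lies at the tip of the pointer, and let go. Leave the bottle, the beaker and the mortar where they stand.

Things in the scene. Friction and masses are not known exactly. Their poses are not given: they have to be found in the camera images.
- gauge: Gauge fixture, fixed. Aluminium plate 180 (x) x 200 (y) x 20 mm high, origin under it on the bench; x points from its front edge backwards, y along the edge. Front edge: upright face at x=-100 mm. A plunger (10 mm thick, spring about 1.2 N) sticks 8 mm out of it at y=0, 10 mm up. Round housing, 132 mm diameter, at x=+20 mm, top 50 mm up. Dark cover between edge and housing: 30 mm up.
- knob_grip (a point): On the knob's upright axis, 80 mm above the bench, where to grip. Black fluted round knob, 48 mm diameter, from 54 to 88 mm above the bench, fixed to the middle of the dial: a white disc, 112 mm diameter, top 54 mm up. Both turn together, over a full turn either way, against about 0.06 N m, and stay where left.
- zero_mark (a point): Point on the dial's zero mark, 46 mm from the knob axis: a broad black wedge (15 mm wide at the rim, pointing inwards). It turns with the dial; the other marks are thin short ticks.
- pointer_tip (a point): On the pointer, near its tip, 46 mm from the knob axis: a dark needle 4 mm wide just above the dial (57 mm up), 49 mm long, that comes out from under the knob. It does not turn with the dial but with the plunger: 0.15 rad clockwise from above per mm pushed in. Fingers pass through it.
- dial (a joint): Angle of dial and knob, rad, growing anticlockwise seen from above; 0 when the zero wedge points straight at the plate's front edge.
- plunger (a joint): How far the plunger is pushed in, m: 0 when free, 0.008 when the straightedge is flush.
- straightedge: Metal straightedge lying flat, about 0.6 kg: a foot 50 wide (its x) x 170 long (its y) x 18 mm high, with a grip rib along its middle, 14 wide x 120 long, from 18 to 48 mm above the bench. Origin at the middle of its underside. Either long side of the foot may go against the plate. A push high on the rib can tip it.
- bottle: Amber glass bottle with a black cap, diameter 66 mm, 130 mm high, upright; origin at the centre of its underside. Leave alone.
- beaker: Glass beaker, diameter 70 mm, 95 mm high, upright; origin at the centre of its underside. Leave alone.
- mortar: White ceramic mortar bowl, diameter 100 mm, 55 mm high; origin at the centre of its underside. Leave alone.
Things that resemble listed ones, but are neither listed nor needed, are in the scene too. Of the things like the straightedge, leave any that is green or pink; of the rest the larger one is meant.

How it is judged:
By the outcome, as a careful person would: the job done as asked, in the order asked, and still so for the second after the job is handed in, with the robot touching nothing.
It also fails if it takes over 72 s, if anything falls off the work surface, if the arm or the gripper's body presses on something with over 40 N, if the wrist force passes 120 N, or if a joint passes its speed limit or range.

## Working session

There is one attempt and no reset: what is moved stays moved. The work goes in short steps, Python scripts to look and compute and a tool call to move; the robot and the scene stay as the last step left them, time stands still between calls to the robot, and variables do not carry over. Pictures are saved under pics/ and viewed, at most 10 in all, crops included, and the job is handed in when it is done.

Besides the shell and the picture viewer there is one more tool, called after "Call:" by a JSON object that holds its "api" and its "payload". servo_tool: Moves the arm, as the interface text tells. Its arguments: {"type":"object","properties":{"targets":{"type":"array","items":{"type":"array"}},"newtons":{"type":"number"}},"required":["targets"]}

```bash
mkdir -p pics; ls; cat > h.py <<'E'
import numpy as np, cv2
from workcell import *
def cam(n):
    c=camera_info(n); f=200/np.tan(np.radians(c["fov_y"])/2)
    R=cv2.Rodrigues(np.array(c["rvec"],float))[0]; t=np.array(c["tvec"],float).ravel()
    return np.array([[f,0,c["cx"]],[0,f,c["cy"]],[0,0,1]]),R,t
def ray(n,px,z):
    K,R,t=cam(n); px=np.atleast_2d(np.array(px,float))
    d=(R.T@np.linalg.inv(K)@np.c_[px,np.ones(len(px))].T).T; o=-R.T@t
    return o+d*((z-o[2])/d[:,2])[:,None]
def proj(n,P):
    K,R,t=cam(n); q=(K@(R@np.atleast_2d(P).T+t[:,None])).T
    return q[:,:2]/q[:,2:]
E
python3 - <<'E'
from h import *
for n in("scene","top"):
    cv2.imwrite(f"pics/{n}0.png",get_image(n)); K,R,t=cam(n); print(n,camera_info(n),-R.T@t)
s=read_state(); print(s, tcp_to_tips if not callable(tcp_to_tips) else tcp_to_tips())
E
```

```text
pics
scene {'fov_y': 57.66374988461155, 'cx': 315.94440258896634, 'cy': 201.3650853699231, 'rvec': array([ 2.28546409,  1.24018371, -0.39611379]), 'tvec': array([-388.63310827, -302.59714636, 1389.90294409])} [1081.34778751 -217.43987777  978.69187277]
top {'fov_y': 51.72280340574499, 'cx': 312.74512102573186, 'cy': 198.47920930943891, 'rvec': array([ 2.16683039, -2.12352024,  0.1589079 ]), 'tvec': array([  70.97136067,  569.52650455, 1203.39692282])} [ 385.34438683   81.46647142 1273.74818737]
{'time': 0.1, 'qpos': array([ 1.07919819e+00,  1.16424665e-01,  1.44221917e+00,  1.92708947e-05,
        1.58401781e+00, -3.77706598e-02]), 'qd': array([ 0.00154649,  0.00048504, -0.00261999, -0.00216035,  0.00116501,
       -0.00043008]), 'joint_torque': array([ 3.11428739e-04, -7.33675289e+01, -6.33785033e+01, -2.84290820e-05,
        5.32652790e-03, -3.40660995e-05]), 'tcp_pos': array([295.82814033, 606.52548216, 238.6321473 ]), 'tcp_rot': array([-3.14052516e+00, -5.96223834e-05,  2.68776539e+00]), 'ft_force': array([ 1.01427748, -0.59556093, -0.69978739]), 'ft_torque': array([ 0.01864662, -0.00776377, -0.0527447 ]), 'finger_force': 0.0, 'opening': 85.24447770299227} 8.0
```

View pics/top0.png

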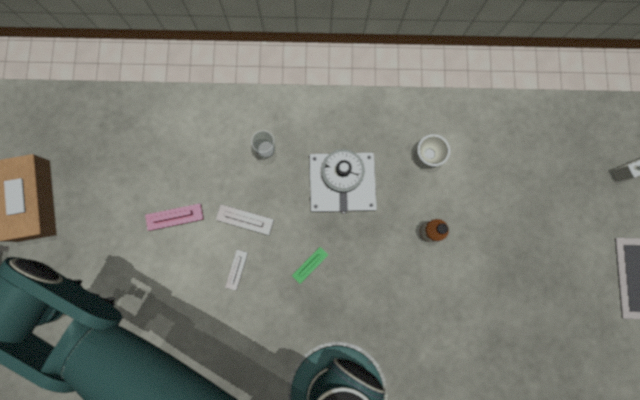

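View pics/scene0.png

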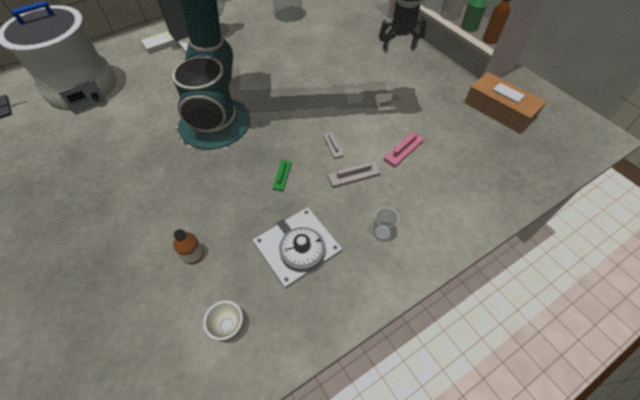

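The top view shows the gauge plate at about (343,182), with its front edge at the bottom of the image (row 211) facing the robot and the knob at (344,168). The straightedge is the larger white one at (244,220). In the scene view they appear at (298,246) and (354,175).

```bash
python3 - <<'E'
from h import *
for n,boxes in (("top",((300,145,85,72),(210,200,68,40))),("scene",((248,205,98,82),(322,160,64,30)))):
    im=cv2.imread(f"pics/{n}0.png"); tiles=[]
    for i,(x,y,w,h) in enumerate(boxes):
        c=im[y:y+h,x:x+w]; g=c.min(2)
        th,m=cv2.threshold(cv2.GaussianBlur(g,(3,3),0),0,255,cv2.THRESH_OTSU)
        cs,_=cv2.findContours(m,cv2.RETR_EXTERNAL,cv2.CHAIN_APPROX_NONE); k=max(cs,key=cv2.contourArea)
        hull=cv2.convexHull(k)+np.array([x,y])
        W=ray(n,hull.reshape(-1,2),20 if i==0 else 18)[:,:2].astype(np.float32)
        r=cv2.minAreaRect(W); print(n,i,th,r,cv2.boxPoints(r).round(1).tolist())
        tiles.append(cv2.resize(c,(390,290),interpolation=cv2.INTER_CUBIC))
    cv2.imwrite(f"pics/{n}c.png",np.hstack(tiles))
a=cv2.imread("pics/topc.png");b=cv2.imread("pics/scenec.png");cv2.imwrite("pics/c.png",np.vstack([a,b]))
E
```

```text
top 0 149.0 ((631.6686401367188, -31.943817138671875), (184.60768127441406, 154.1946563720703), 2.4382081031799316) [[536.2000122070312, 41.20000076293945], [542.7000122070312, -112.9000015258789], [727.2000122070312, -105.0], [720.5999755859375, 49.0]]
top 1 153.0 ((503.76092529296875, 291.0469970703125), (168.37255859375, 48.98691177368164), 75.51923370361328) [[459.0, 215.6999969482422], [506.3999938964844, 203.39999389648438], [548.5, 366.3999938964844], [501.1000061035156, 378.70001220703125]]
scene 0 144.0 ((640.0256958007812, -1.625396728515625), (113.45654296875, 115.88990783691406), 78.47472381591797) [[571.9000244140625, -45.599998474121094], [685.5, -68.80000305175781], [708.0999755859375, 42.400001525878906], [594.5999755859375, 65.5]]
scene 1 110.0 ((508.24273681640625, 287.7392883300781), (215.79791259765625, 123.41822052001953), 56.63051223754883) [[397.3999938964844, 231.60000610351562], [500.3999938964844, 163.6999969482422], [619.0999755859375, 343.8999938964844], [516.0999755859375, 411.79998779296875]]
```

View pics/c.png

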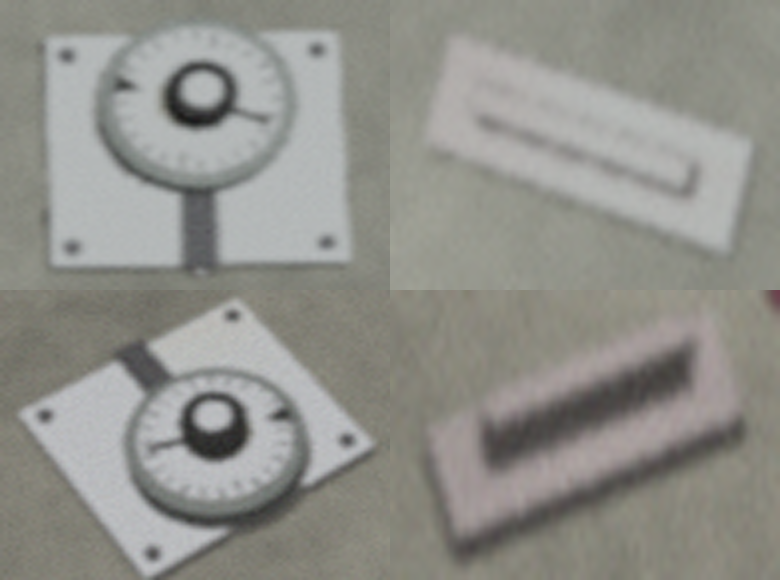

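The top crop shows the plate with its front edge along the bottom, from (50,267) to (352,261) in crop pixels. The wedge is at (125,85), the pointer tip at (268,119) and the knob top at (203,87). The lower left crop shows the same gauge in the scene view.

```bash
cat >> h.py <<'E'
def uncrop(p,box):
    x,y,w,h=box; p=np.array(p,float); return np.c_[(p[:,0])*w/390-.5+x,(p[:,1])*h/290-.5+y]
E
python3 - <<'E'
from h import *
T=(300,145,85,72);S=(248,205,98,82)
for n,b,c,pt in (("top",T,[(50,267),(352,261),(340,33),(43,38)],dict(wedge=((125,85),54),tip=((262,118),57),knobtop=((203,88),88),bolt1=((71,247),20),bolt2=((326,242),20),bolt3=((317,50),20),bolt4=((67,55),20))),
  ("scene",S,[(238,8),(18,123),(147,288),(375,153)],dict(wedge=((281,122),54),tip=((158,156),57),knobtop=((213,123),88),b1=((232,25),20),b2=((45,125),20),b3=((152,263),20),b4=((347,150),20)))):
    W=ray(n,uncrop(c,b),20)[:,:2]; print(n,W.round(1).tolist(),W.mean(0), np.linalg.norm(W-np.roll(W,-1,0),axis=1))
    for k,(p,z) in pt.items(): print(k,ray(n,uncrop([p],b),z)[0,:2].round(1))
# front edge subpixel, both views: max gradient across the expected edge line
for n,a,b_ in (("top",(311,211),(376,209.5)),("scene",(307.5,206.5),(252,239.5))):
    g=cv2.GaussianBlur(cv2.imread(f"pics/{n}0.png").min(2).astype(np.float32),(0,0),.8)
    a=np.array(a,float);b=np.array(b_,float);d=(b-a)/np.linalg.norm(b-a);nv=np.array([-d[1],d[0]]);P=[]
    for u in np.linspace(.1,.9,40):
        if .38<u<.62: continue
        ts=np.arange(-5,5.01,.1); q=(a+u*(b-a))+ts[:,None]*nv
        v=cv2.remap(g,q[:,0].astype(np.float32).reshape(-1,1),q[:,1].astype(np.float32).reshape(-1,1),cv2.INTER_LINEAR).ravel()
        P.append(q[np.argmax(abs(np.gradient(v)))])
    W=ray(n,P,20)[:,:2]; vx,vy,x0,y0=cv2.fitLine(W.astype(np.float32),cv2.DIST_HUBER,0,.1,.01).ravel()
    print(n,"front line",vx,vy,x0,y0,"angle to y",np.degrees(np.arctan2(-vx*np.sign(vy),abs(vy))),"x at y=-32",x0+vx/vy*(-32-y0))
E
```

```text
top [[533.0, 88.9], [541.7, -112.5], [719.7, -104.7], [711.5, 97.4]] [626.48524028  -7.73038398] [201.52860983 178.14731048 202.27361587 178.70851771]
wedge [667.5  42.1]
tip [643.5 -48. ]
knobtop [658.5  -6.8]
bolt1 [548.6  75.2]
bolt2 [555.9 -95.1]
bolt3 [705.8 -89.1]
bolt4 [698.4  80.8]
scene [[533.9, 86.4], [541.5, -112.7], [719.9, -104.2], [710.7, 94.7]] [626.49728311  -8.90905513] [199.23430005 178.67596013 199.1253185  176.9264285 ]
wedge [663.9  43.1]
tip [643.2 -47.2]
knobtop [654.1  -6.5]
b1 [546.5  73. ]
b2 [554.3 -96.6]
b3 [704.1 -91. ]
b4 [697.1  79.1]
top front line 0.050534964 -0.9987223 538.4863 -18.418657 angle to y 2.8966737 x at y=-32 539.1735
scene front line 0.047094993 -0.9988904 536.7359 -9.661647 angle to y 2.6993427 x at y=-32 537.7891
```

```bash
cat >> h.py <<'E'
def go(x,y,z,yaw_deg):
    s=read_state(); p=s["tcp_pos"]; yw=s["tcp_rot"][2]
    d=np.array([x,y,z])-p; c,sn=np.cos(yw),np.sin(yw)
    t=-((np.radians(yaw_deg)-yw+np.pi)%(2*np.pi)-np.pi)
    print("t",round(s["time"],2),"pos",p.round(1),"yaw",np.degrees(yw).round(2),"q",s["qpos"].round(2),"F",s["ft_force"].round(1),"op",round(s["opening"],1))
    print("shift cm",np.round([(c*d[0]+sn*d[1])/10,(sn*d[0]-c*d[1])/10,-d[2]/10],2),"turn",round(t,3))
E
python3 -c "
from h import *
go(503.8,291,120,75.5)"
```

```text
t 0.1 pos [295.8 606.5 238.6] yaw 154.0 q [ 1.08  0.12  1.44  0.    1.58 -0.04] F [ 1.  -0.6 -0.7] op 85.2
shift cm [-32.52 -19.24  11.86] turn 1.37
```

Call:
{"api": "servo_tool", "payload": {"targets": [[-1, [-4, -2.4, 2], 0.18], [-1, [-9, -5.3, 4], 0.36], [-1, [-14, -8.3, 6], 0.54], [-1, [-19, -11.2, 8], 0.72], [-1, [-24, -14.2, 10], 0.9]]}}

```text
time: 0.72
tcp_pos: [450.0, 372.1, 138.5]
tcp_rot: [-3.141, 0.0, 1.782]
ft_force: [0.8, 1.2, 0.1]
opening: 85.9
finger_force: 0.0
```

```bash
python3 -c "
from h import *
go(503.8,291,120,75.5)"
```

```text
t 0.72 pos [450.  372.1 138.5] yaw 102.1 q [ 0.65 -0.04  1.76  0.    1.41  0.44] F [0.8 1.2 0.1] op 85.9
shift cm [-9.06  3.56  1.85] turn 0.464
```

Call:
{"api": "servo_tool", "payload": {"targets": [[-1, [-3, 1.2, 0.6], 0.16], [-1, [-6, 2.4, 1.2], 0.32], [-1, [-9, 3.5, 1.8], 0.465], [-1, [-9, 3.5, 1.8], 0.465]]}}

```text
time: 1.23
tcp_pos: [503.4, 291.9, 120.5]
tcp_rot: [-3.141, 0.001, 1.319]
ft_force: [-0.7, -0.0, -0.8]
opening: 85.5
finger_force: 0.0
```

```bash
python3 -c "
from h import *
cv2.imwrite('pics/s1.png',cv2.resize(get_image('scene')[110:230,280:440],(800,600),interpolation=cv2.INTER_CUBIC))
go(503.8,291,31,75.5)"
```

```text
t 1.27 pos [503.  292.9 120.9] yaw 75.77 q [ 0.48 -0.03  1.78  0.    1.39  0.73] F [-0.3  0.2 -0.2] op 85.1
shift cm [-0.17  0.12  8.99] turn 0.005
```

View pics/s1.png

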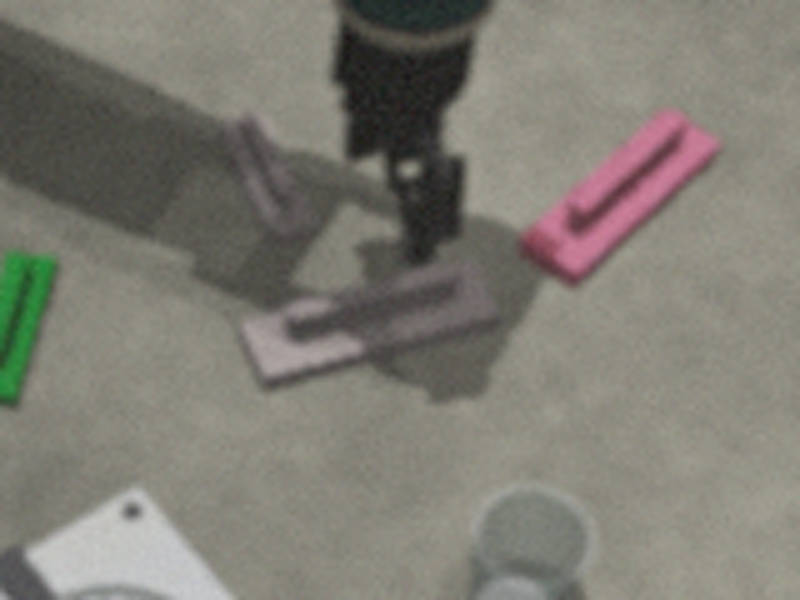

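The gripper stands over the large straightedge (centre about (370,320) in this crop), with its jaws on either side of the rib.

Call:
{"api": "servo_tool", "payload": {"targets": [[-0.5, [-0.2, 0.1, 2.5], 0.005], [0.0, [-0.2, 0.1, 5.0], 0.005], [0.2, [-0.2, 0.1, 7.0], 0.005], [0.2, [-0.2, 0.1, 8.2], 0.005], [0.2, [-0.2, 0.1, 8.6], 0.005]], "newtons": 40}}

```text
time: 1.9
tcp_pos: [503.2, 291.5, 34.9]
tcp_rot: [-3.141, 0.0, 1.318]
ft_force: [0.4, 0.9, 0.5]
opening: 34.0
finger_force: 0.0
```

Call:
{"api": "servo_tool", "payload": {"targets": [[0.5, [0, 0, 0.15], 0], [1, [0, 0, 0.15], 0], [1, [0, 0, 0.15], 0], [1, [0, 0, 0.15], 0], [1, [0, 0, 0.15], 0]]}}

```text
time: 2.52
tcp_pos: [503.6, 291.5, 34.3]
tcp_rot: [3.141, -0.001, 1.318]
ft_force: [-1.8, 1.7, 4.1]
opening: 12.8
finger_force: 42.4
```

Call:
{"api": "servo_tool", "payload": {"targets": [[1, [0, 0, -0.5], 0], [1, [0, 0, -1.5], 0], [1, [0, 0, -3], 0], [1, [0, 0, -4], 0], [1, [0, 0, -4], 0]], "newtons": 60}}

```text
time: 3.15
tcp_pos: [503.9, 291.5, 75.1]
tcp_rot: [3.14, -0.001, 1.318]
ft_force: [-0.6, 0.2, -6.3]
opening: 12.6
finger_force: 58.9
```

```bash
python3 -c "
from h import *
go(488,-13,74,92.6)"
```

```text
t 3.15 pos [503.9 291.5  75.1] yaw 75.51 q [ 0.48  0.01  1.83 -0.    1.3   0.73] F [-0.6  0.2 -6.3] op 12.6
shift cm [-29.88   6.09   0.11] turn -0.298
```

Call:
{"api": "servo_tool", "payload": {"targets": [[1, [-2.5, 0.5, 0], -0.03], [1, [-6.5, 1.3, 0], -0.07], [1, [-10.5, 2.1, 0], -0.11], [1, [-14.5, 3.0, 0], -0.15], [1, [-18.5, 3.8, 0], -0.19]]}}

```text
time: 3.78
tcp_pos: [493.5, 101.4, 73.5]
tcp_rot: [-3.141, 0.0, 1.509]
ft_force: [1.0, -0.5, -4.5]
opening: 12.3
finger_force: 58.9
```

```bash
python3 -c "
from h import *
go(488,-13,74,92.6)"
```

```text
t 3.77 pos [493.5 101.4  73.5] yaw 86.48 q [ 0.15 -0.17  1.99 -0.    1.32  0.21] F [ 1.  -0.5 -4.5] op 12.3
shift cm [-11.45   0.15  -0.05] turn -0.107
```

Call:
{"api": "servo_tool", "payload": {"targets": [[1, [-4, 0.1, 0], -0.04], [1, [-8, 0.1, 0], -0.08], [1, [-10.5, 0.15, 0], -0.105], [1, [-11.4, 0.15, 0], -0.107], [1, [-11.4, 0.15, 0], -0.107]]}}

```text
time: 4.4
tcp_pos: [488.1, -11.2, 73.6]
tcp_rot: [-3.141, -0.0, 1.614]
ft_force: [-0.7, 0.3, -6.6]
opening: 12.7
finger_force: 58.9
```

```bash
python3 - <<'E'
from h import *
im=get_image('top')
cv2.imwrite('pics/t2.png',cv2.resize(im[130:260,280:410],(600,600),interpolation=cv2.INTER_CUBIC))
go(488,-13,36,92.6)
E
```

```text
t 4.45 pos [488.2 -10.7  73.6] yaw 92.49 q [-0.07 -0.2   2.02  0.    1.32 -0.12] F [-0.3  0.9 -5.1] op 12.8
shift cm [-0.22 -0.03  3.76] turn -0.002
```

View pics/t2.png

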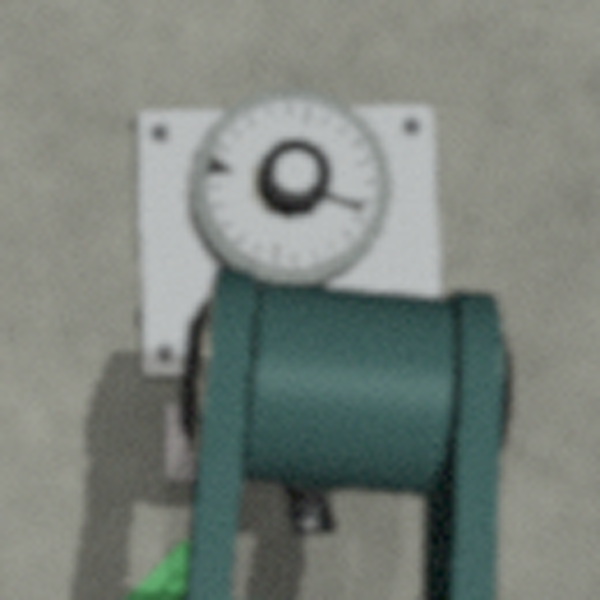

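The arm hides the straightedge from the top camera. The gauge is unchanged, with its wedge at (220,165) and its pointer at (362,207) in this crop.

Call:
{"api": "servo_tool", "payload": {"targets": [[1, [-0.2, 0, 1.5], 0], [1, [-0.2, 0, 3], 0], [1, [-0.2, 0, 3.6], 0], [1, [-0.2, 0, 3.9], 0], [1, [-0.2, 0, 3.9], 0]]}}

```text
time: 5.08
tcp_pos: [488.5, -13.1, 35.0]
tcp_rot: [3.141, -0.0, 1.615]
ft_force: [0.3, -0.6, -5.4]
opening: 12.8
finger_force: 58.9
```

Call:
{"api": "servo_tool", "payload": {"targets": [[1, [0, 0.6, 0], 0], [1, [0, 1.2, 0], 0], [1, [0, 1.6, 0], 0], [1, [0, 1.8, 0], 0], [1, [0, 1.8, 0], 0]]}}

```text
time: 5.7
tcp_pos: [506.3, -12.4, 34.7]
tcp_rot: [-3.141, -0.0, 1.615]
ft_force: [-0.3, -0.6, -5.0]
opening: 12.8
finger_force: 59.0
```

Call:
{"api": "servo_tool", "payload": {"targets": [[1, [0, 0, 0.06], 0], [1, [0, 0.2, 0.06], 0], [1, [0, 0.35, 0.06], 0], [1, [0, 0.45, 0.06], 0], [1, [0, 0.45, 0.06], 0]]}}

```text
time: 6.32
tcp_pos: [510.9, -12.2, 34.4]
tcp_rot: [3.141, 0.0, 1.615]
ft_force: [-3.4, 0.3, 0.2]
opening: 12.5
finger_force: 59.8
```

Call:
{"api": "servo_tool", "payload": {"targets": [[1, [0, 0.05, 0], 0], [1, [0, 0.1, 0], 0], [1, [0, 0.15, 0], 0], [1, [0, 0.15, 0], 0]]}}

```text
time: 6.82
tcp_pos: [511.1, -12.2, 34.4]
tcp_rot: [-3.138, 0.0, 1.615]
ft_force: [-19.8, -1.0, 12.4]
opening: 12.6
finger_force: 61.7
```

Call:
{"api": "servo_tool", "payload": {"targets": [[1, [0, -0.03, 0], 0], [1, [0, -0.06, 0], 0], [1, [0, -0.06, 0], 0]], "newtons": 20}}

```text
time: 7.2
tcp_pos: [511.0, -12.2, 34.4]
tcp_rot: [-3.14, 0.0, 1.615]
ft_force: [-13.2, -0.6, 8.3]
opening: 12.6
finger_force: 60.8
```

```bash
python3 -c "
from h import *
print(read_state()['ft_torque'],read_state()['ft_force'])"
```

```text
[-0.08023338  2.03748947  0.03404451] [-13.20289243  -0.59187964   8.28247128]
```

Call:
{"api": "servo_tool", "payload": {"targets": [[0.6, [0, 0, 0], 0], [0.5, [0, 0, 0], 0], [0.2, [0, 0, -0.2], 0], [-0.2, [0, 0, -1], 0], [-0.2, [0, 0, -2], 0]]}}

```text
time: 7.82
tcp_pos: [511.8, -12.2, 55.0]
tcp_rot: [3.141, 0.0, 1.615]
ft_force: [0.7, -1.3, 0.4]
opening: 51.2
finger_force: 0.0
```

Call:
{"api": "servo_tool", "payload": {"targets": [[-1, [0, 0, -4], 0], [-1, [0, 0, -8], 0], [-1, [6, 0, -10], 0], [-1, [12, 0, -10], 0], [-1, [18, 0, -10], 0]]}}

```text
time: 8.45
tcp_pos: [503.6, 169.5, 155.6]
tcp_rot: [3.14, -0.0, 1.614]
ft_force: [0.9, -0.9, 0.3]
opening: 85.4
finger_force: 0.0
```

Call:
{"api": "servo_tool", "payload": {"targets": [[-1, [6, 0, 0], 0], [-1, [12, 0, 0], 0], [-1, [12, 0, 0], 0]]}}

```text
time: 8.82
tcp_pos: [497.8, 290.8, 154.7]
tcp_rot: [3.142, -0.001, 1.619]
ft_force: [0.2, -0.5, -0.3]
opening: 85.8
finger_force: 0.0
```

```bash
python3 - <<'E'
from h import *
a=get_image('top');b=get_image('scene');cv2.imwrite('pics/top3.png',a);cv2.imwrite('pics/scene3.png',b)
f=lambda i,x,y:cv2.resize(i[y:y+100,x:x+80],(400,500),interpolation=cv2.INTER_CUBIC)
cv2.imwrite('pics/c3.png',np.hstack([f(a,303,145),cv2.resize(b[190:290,250:350],(400,500),interpolation=cv2.INTER_CUBIC)]))
E
```

```text
(no output)
```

View pics/c3.png

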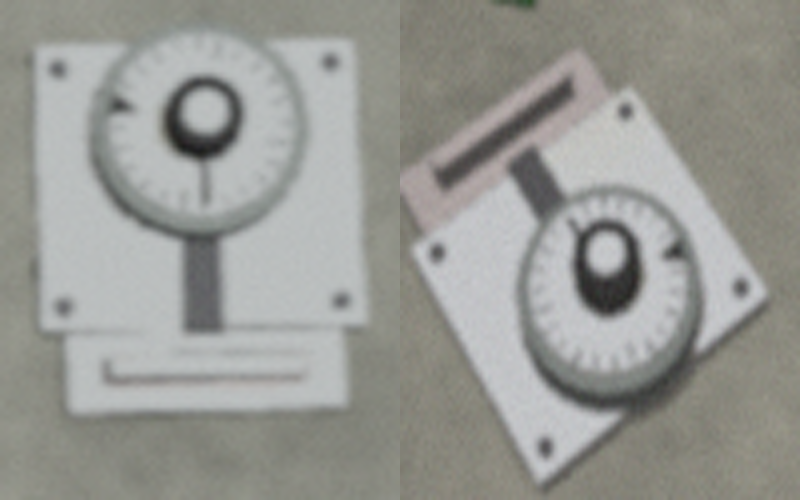

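The straightedge lies flush along the front edge, roughly spanning (65–350, 332) in the left crop. The pointer now points at the front, with its tip at (206,203), and the wedge is at (122,104).

```bash
python3 - <<'E'
from h import *
t=lambda x,y:(x/5-.5+303,y/5-.5+145); s=lambda x,y:((x-400)/4-.5+250,y/5-.5+190)
A=np.array([656.5,-6.9])
for n,p,z in (("top",t(203,100),88),("scene",s(607,247),88),("top",t(206,203),57),("top",t(204.5,170),57),("scene",s(572,222),57),("top",t(122,104),54),("scene",s(675,252),54)):
    w=ray(n,[p],z)[0,:2]; d=w-A; print(n,z,w.round(1),np.linalg.norm(d).round(1),np.degrees(np.arctan2(d[1],d[0])).round(1))
go(656.5,-6.9,150,92.6)
E
```

```text
top 88 [664.   -4.8] 7.8 15.4
scene 88 [653.5  -5.3] 3.4 152.8
top 57 [608.1  -9.5] 48.4 -177.0
top 57 [628.3  -8.4] 28.3 -177.0
scene 57 [610.9 -10.6] 45.8 -175.4
top 54 [668.5  41.7] 50.0 76.1
scene 54 [666.6  41.8] 49.8 78.3
t 8.93 pos [498.3 287.9 154.6] yaw 92.6 q [ 0.48 -0.06  1.76 -0.    1.44  0.43] F [-0.  -0.3 -0.1] op 85.4
shift cm [-30.17  14.47   0.46] turn -0.0
```

Call:
{"api": "servo_tool", "payload": {"targets": [[-1, [-5, 2.4, 0], 0], [-1, [-10, 4.8, 0], 0], [-1, [-15, 7.2, 0], 0], [-1, [-20, 9.6, 0], 0], [-1, [-25, 12, 0], 0]]}}

```text
time: 9.55
tcp_pos: [629.7, 39.7, 154.9]
tcp_rot: [3.141, 0.0, 1.613]
ft_force: [-0.0, 0.5, -0.1]
opening: 85.5
finger_force: 0.0
```

Call:
{"api": "servo_tool", "payload": {"targets": [[-1, [-3, 1.5, 0], 0], [-1, [-5.1, 2.4, 0], 0], [-1, [-5.1, 2.4, 0], 0]]}}

```text
time: 9.93
tcp_pos: [655.6, -8.6, 154.3]
tcp_rot: [-3.141, 0.0, 1.613]
ft_force: [0.5, 0.3, 0.1]
opening: 85.4
finger_force: 0.0
```

```bash
python3 -c "
from h import *
go(656.5,-6.9,70,92.6)"
```

```text
t 9.93 pos [655.6  -8.6 154.3] yaw 92.39 q [-0.05  0.11  1.59 -0.    1.45 -0.09] F [0.5 0.3 0.1] op 85.4
shift cm [0.16 0.1  8.43] turn -0.004
```

Call:
{"api": "servo_tool", "payload": {"targets": [[-1, [0.15, 0.1, 3], 0], [-1, [0.15, 0.1, 6], 0], [-1, [0.15, 0.1, 7.8], 0], [-1, [0.15, 0.1, 8.4], 0], [-1, [0.15, 0.1, 8.4], 0]], "newtons": 25}}

```text
time: 10.55
tcp_pos: [656.7, -5.1, 70.8]
tcp_rot: [3.141, 0.0, 1.615]
ft_force: [0.9, 0.4, 0.9]
opening: 85.2
finger_force: 0.0
```

Call:
{"api": "servo_tool", "payload": {"targets": [[0, [0, 0, 0], 0], [1, [0, 0, 0], 0], [1, [0, 0, 0], 0], [1, [0, 0, 0], 0], [1, [0, 0, 0], 0]]}}

```text
time: 11.18
tcp_pos: [655.9, -5.3, 71.1]
tcp_rot: [-3.14, 0.0, 1.615]
ft_force: [-11.2, 0.1, 11.8]
opening: 45.2
finger_force: 25.0
```

Call:
{"api": "servo_tool", "payload": {"targets": [[1, [0, -0.1, -0.1], 0], [1, [0, -0.1, -0.1], 0]]}}

```text
time: 11.42
tcp_pos: [655.7, -5.3, 71.3]
tcp_rot: [3.141, 0.0, 1.615]
ft_force: [1.3, 0.1, -3.1]
opening: 45.7
finger_force: 27.8
```

Call:
{"api": "servo_tool", "payload": {"targets": [[1, [0, 0, 0], -0.12], [1, [0, 0, 0], -0.28], [1, [0, 0, 0], -0.44], [1, [0, 0, 0], -0.6], [1, [0, 0, 0], -0.6]]}}

```text
time: 12.05
tcp_pos: [654.8, -5.6, 71.2]
tcp_rot: [-3.14, -0.001, 2.217]
ft_force: [-6.9, -2.0, 1.9]
opening: 44.8
finger_force: 28.3
```

Call:
{"api": "servo_tool", "payload": {"targets": [[1, [0, 0, 0], -0.16], [1, [0, 0, 0], -0.32], [1, [0, 0, 0], -0.48], [1, [0, 0, 0], -0.6], [1, [0, 0, 0], -0.6]]}}

```text
time: 12.68
tcp_pos: [654.3, -6.4, 71.3]
tcp_rot: [-3.139, -0.003, 2.816]
ft_force: [-12.8, -8.6, 5.4]
opening: 45.3
finger_force: 28.6
```

Call:
{"api": "servo_tool", "payload": {"targets": [[1, [0, 0, 0], -0.16], [1, [0, 0, 0], -0.32], [1, [0, 0, 0], -0.48], [1, [0, 0, 0], -0.62], [1, [0, 0, 0], -0.62]]}}

```text
time: 13.3
tcp_pos: [654.2, -7.4, 71.2]
tcp_rot: [-3.139, -0.004, -2.847]
ft_force: [-14.0, -15.6, 5.7]
opening: 44.8
finger_force: 28.6
```

```bash
python3 - <<'E'
from h import *
a=get_image('top');b=get_image('scene')
f=lambda i,x,y:cv2.resize(i[y:y+80,x:x+80],(400,400),interpolation=cv2.INTER_CUBIC)
cv2.imwrite('pics/c4.png',np.hstack([f(a,303,135),f(b,263,205)]))
go(656.5,-6.9,70,92.6)
E
```

```text
t 13.4 pos [654.3  -7.4  71.2] yaw -163.23 q [-0.05  0.17  1.66 -0.    1.31 -1.91] F [-14.5 -16.5   5.8] op 45.2
shift cm [-0.23 -0.02  0.12] turn 1.818
```

View pics/c4.png

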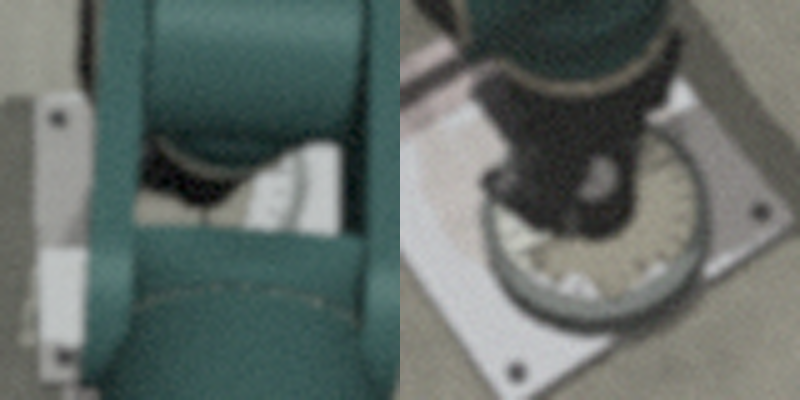

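The gripper hides the wedge in both views, so I'll let go and move clear to check.

Call:
{"api": "servo_tool", "payload": {"targets": [[0.4, [0, 0, 0], 0], [0, [0, 0, 0], 0], [-1, [0, 0, 0], 0], [-1, [0, 0, -2], 0], [-1, [0, 0, -5], 0]]}}

```text
time: 14.02
tcp_pos: [655.4, -5.1, 122.5]
tcp_rot: [3.141, -0.0, -2.848]
ft_force: [0.8, 0.2, 0.2]
opening: 85.4
finger_force: 0.0
```

Call:
{"api": "servo_tool", "payload": {"targets": [[-1, [0, 0, -4], 0], [-1, [0, 6, -4], 0], [-1, [0, 12, -4], 0], [-1, [0, 18, -4], 0], [-1, [0, 24, -4], 0]]}}

```text
time: 14.65
tcp_pos: [585.6, 226.5, 163.2]
tcp_rot: [3.141, 0.002, -2.848]
ft_force: [0.6, 0.5, 0.3]
opening: 85.5
finger_force: 0.0
```

```bash
python3 - <<'E'
from h import *
a=get_image('top');b=get_image('scene')
cv2.imwrite('pics/c5.png',np.hstack([cv2.resize(a[145:245,303:383],(400,500),interpolation=cv2.INTER_CUBIC),cv2.resize(b[190:290,250:350],(400,500),interpolation=cv2.INTER_CUBIC)]))
go(656.5,-6.9,150,-163.2)
E
```

```text
t 14.75 pos [584.7 229.3 163.2] yaw -162.94 q [ 0.33  0.04  1.64  0.    1.45 -1.54] F [-0.2 -1.  -0.2] op 85.5
shift cm [  0.06 -24.69   1.32] turn 0.005
```

View pics/c5.png

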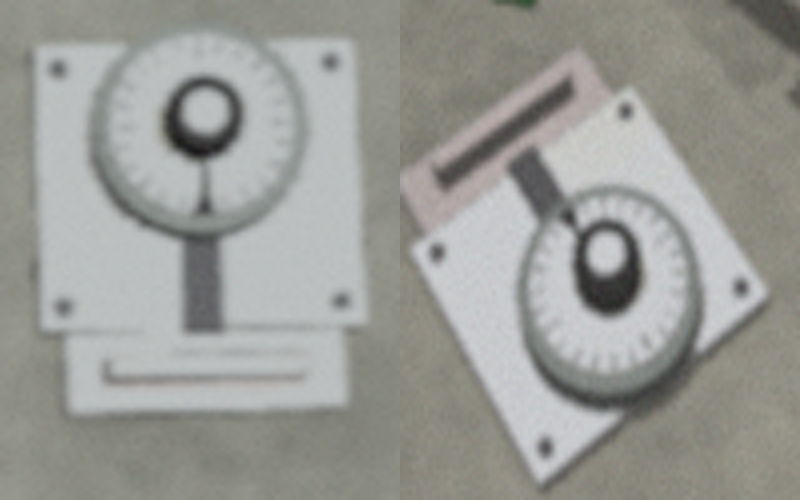

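The wedge sits at the pointer tip, at about (206,208) in the left crop. The straightedge is still flush. I'll check the angles numerically.

```bash
python3 - <<'E'
from h import *
g=np.mean([get_image('top').astype(float).mean(2) for _ in range(8)],0)
A=np.array([656.5,-6.9])
for r in range(177,189):
    x=np.arange(339,350); w=np.clip(np.median(g[r,336:353])-15-g[r,x],0,None)
    if w.sum()>5:
        c=(w*x).sum()/w.sum(); p=ray("top",[(c,r)],55)[0,:2]; d=p-A
        print(r,round(c,2),round(w.sum()),p.round(1),np.linalg.norm(d).round(1),(np.degrees(np.arctan2(d[1],d[0]))%360).round(1))
E
```

```text
177 342.55 169 [633.2  -5.9] 23.3 177.6
178 343.26 62 [630.2  -8.1] 26.3 182.6
179 343.52 51 [627.1  -8.9] 29.4 183.9
180 343.61 58 [624.1  -9.2] 32.5 184.1
181 343.6 62 [621.   -9.2] 35.6 183.7
182 343.6 67 [618.   -9.2] 38.6 183.5
183 343.53 81 [614.9  -9.1] 41.6 183.0
184 343.52 103 [611.9  -9.1] 44.7 182.8
185 343.52 155 [608.8  -9.1] 47.7 182.6
186 343.47 172 [605.8  -9. ] 50.8 182.3
187 343.4 106 [602.7  -8.8] 53.8 182.0
```

```bash
python3 -c "
from workcell import *
print(sign_off())"
```

```text
the job is handed in; nothing more can be done
None
```

The job is handed in: the straightedge lies flush along the plate's front edge, about 2 mm off the plunger's centre line, and holds the plunger in; the zero wedge is within about 1–2° of the pointer tip by the top camera, and the bottle, beaker and mortar were not touched.

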